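# Run the wing nut of the bat clamp home

## Robot

A 6-joint arm with a two-finger parallel gripper is mounted at the origin on the work surface. World frame = base frame: x ahead of the robot, y to its left, z up, the work surface at z = 0. Lengths are in m, angles in degrees, forces in N, time in s.
With the tool pointing down it reaches from about 0.375 to 0.9 m from the base axis. Payload 3.1 kg.
Tool frame: the origin (TCP) lies at the very end of the fingers, on their centre line; the grasp point (between the pads) lies bot.grip_point_offset behind it (bot.grip_point_offset is the distance from the TCP to the grasp point, in m); z points along the fingers, y is the line along which they close (so a half turn about z gives the same grasp; the last joint's range is limited). The gripper opens to 87 mm and grips with 3 to 60 N. Pads are 19 mm wide; open, the fingers measure 117 mm over their backs; the gripper's body (75 mm by 190 mm) begins 51 mm behind the grasp point.
Start: joints at [61.564, 30.224, 82.088, -0, 67.689, -10.227], TCP at [0.195, 0.594, 0.223] pointing down, gripper open.
Joint ranges: [-176.69, 176.69], [-43.24, 126.21], [12.49, 139.97], [-82, 262], [0, 151.66], [-163.58, 163.58]. Speed limits (degrees/s): [159.86, 159.86, 180, 180, 180, 180].

## Interface

Orientations are given as a 3x3 rotation matrix whose columns are the frame's x, y, z axes.
In Python, from rig import bot, viewer, ticket gives the robot as it stands.
- The arm moves only by the tool servo_tool, never from a script. Its argument "targets" is a list of rows, each an object with "offset": the shift along the tool's x, y, z in m, a list of three; "dr": the turn, a rotation vector about the tool's x, y, z in degrees, a list of three. In form: [{"offset": [x, y, z], "dr": [ax, ay, az]}, ...]. A call has 1 to 20 rows; each row is the pose to reach, as a shift and turn from the pose commanded when the call began, along the tool's axes at that moment; what a row does not reach only later rows make up. A row lasts 1/12 s, in which the tool goes at most 41.7 mm and 7.16 degrees, less where a joint would pass 70% of its speed; a pose out of reach is approached as far as the arm can. A call with a gripper value outside its range is refused whole. "gripper" is the gripper command: -1 is fully open, 1 is shut, values between are in proportion, set as the call begins (left out, the last holds). The fingers move at their own pace and stop on an object; the grip force is fixed at half the most. Time passes only in rows, so rows that repeat a pose let the fingers close. It gives the time, the measured TCP pose, the force, the opening and the grip force at its end, in the units of the state.
- bot.read_state(): the state, without advancing time (a new reading comes with each control period).
- viewer.capture(name): name is "scene" or "top" or "wrist"; returns a dict with "color" (400x640x3 uint8, red, green, blue), "camera_matrix" (3x3 intrinsics, pixels), "R" (3x3) and "t" (3): a world point X has camera coordinates R X + t. Camera axes: x right, y down, z forward; pixel columns grow to the right and rows downward; lengths in m; the calibration is good to about 2 mm. A picture is of the moment at which its call begins. There is no depth.
- ticket.hand_in(): hands the job in; it is judged then, once.
The state is a dict: "time_s": time; "joint_positions": joint angles; "qvel": joint speeds; "tau": joint torques, N m; "position": TCP position; "tcp_rot": TCP orientation; "force": force on the tool from outside, world axes, zero at the start; "moment": the same for the moment, N m; "opening": opening from 0.0 (shut) to 1.0 (fully open); "grasp_force": force on a finger pad.
Only numpy, scipy, OpenCV 4.12 (cv2) and the standard library are available. Lean on these libraries where they do the work, as an engineer would, in place of code of your own. Each camera call takes 0.05 s, during which the arm holds its last target. There are 200 camera calls.

## Task

Tighten the hold-down clamp on the throwing bat: push the wings of its wing nut round clockwise (seen from above) with the closed fingertips, stroke after stroke and gently, until the nut is fully home and its tongue is down on the bat. Do not pinch or grip the nut, leave the pitcher, rib, scraper and caddy alone, and finish clear of everything.

Things in the scene. Friction and masses are not known exactly. Their poses are not given: they have to be found in the camera images.
- clamp: Hold-down clamp, fixed. Origin: on the bench, on the upright axis of the wing nut; z up. Foot plate x -45 to +90, y -50 to +50, 10 mm high. A round plywood bat, 170 mm across, 18 mm thick, is centred at y = -140. A steel tongue 26 mm wide, 8 mm thick, runs from under the nut along -y to y = -89, over the bat's edge.
- bracket_top (a point): Middle of the top of the grey bracket's post, 76 mm up at clamp x = +73; post 16 (x) x 18 mm. A level arm 16 mm wide runs from it back to clamp x = -8, 68 to 76 mm up, OVER the nut and wings. So an upright finger cannot circle the nut: it works outside about 55 degrees either side of the clamp's +x, and is raised over the arm or set behind the other wing for a new stroke.
- wing_nut (a joint): Angle (rad) the nut must still turn clockwise, seen from above; 0 = fully home, a hard stop; 4.2 to 7.0 at the start. Grows anticlockwise about the clamp's z. At 0 the wings lie along the clamp's y (in line with the tongue), at q they lie q anticlockwise of it. Friction about 0.08 N m (2 to 3 N at a wing); it stays where it is left.
- nut_centre (a point): Steel wing nut: point on its axis half-way up the wings, 45 mm above the bench when home, 0.95 mm higher per rad still to go. Turns with the nut, y along the wings. Hub radius 13 mm; two upright flat wings 8 mm thick reach to 46 mm from the axis and from 13 mm below to 13 mm above this point. The tongue's top is 19 mm below it.
- tongue_tip (a point): Middle of the tongue's free end, at its underside: 18 mm above the bench, on the bat, when the nut is home; higher by 6 mm per turn of the nut.
- pitcher_mid (a point): Empty white ceramic pitcher, loose, 170 mm tall, 104 mm across, handle reaching 84 mm from its axis; point on its axis, half-way up. To be left alone.
- rib_mid (a point): Loose wooden rib, flat, 145 x 45 x 7 mm; its centre. To be left alone.
- scraper_mid (a point): Loose stainless scraper, flat, 100 x 66 mm, 4 mm thick with a 10 mm rolled back; its centre. To be left alone.
- caddy: White plastic caddy, 100 x 140 x 70 mm with a closed hinged lid and a knob on its robot side (top about 110 mm), standing fast; centre of its underside. To be left alone.
- caddy_lid (a joint): Opening angle of the caddy's lid in rad, 0 = shut.

How it is judged:
By the outcome, as a careful person would: the job done as asked, in the order asked, and still so for the second after the job is handed in, with the robot touching nothing.
It also fails if it takes over 64 s, if anything falls off the work surface, if the arm or the gripper's body presses on something with over 40 N, if the wrist force passes 120 N, or if a joint passes its speed limit or range.

## Working session

There is one attempt and no reset: what is moved stays moved. The work goes in short steps, Python scripts to look and compute and a tool call to move; the robot and the scene stay as the last step left them, time stands still between calls to the robot, and variables do not carry over. Pictures are saved under pics/ and viewed, at most 10 in all, crops included, and the job is handed in when it is done.

Besides the shell and the picture viewer there is one more tool, called after "Call:" by a JSON object that holds its "method" and its "body". servo_tool: Moves the arm, as the interface text tells. Its arguments: {"type":"object","properties":{"targets":{"type":"array"},"gripper":{"type":"number"}},"required":["targets"]}

```bash
mkdir -p pics
cat > h.py <<'E'
from rig import bot, viewer, ticket
import numpy as np, cv2
def cap(n, f=None):
    c=viewer.capture(n)
    if f: cv2.imwrite('pics/'+f, c['color'][:,:,::-1])
    return c
def ray(c,u,v):
    R=np.array(c['R']);t=np.array(c['t']);K=np.array(c['camera_matrix'])
    return -R.T@t, R.T@np.linalg.solve(K,[u,v,1.])
def onz(c,u,v,z):
    o,d=ray(c,u,v); return o+d*(z-o[2])/d[2]
def two(a,ua,b,ub):
    o1,d1=ray(a,*ua);o2,d2=ray(b,*ub)
    s=np.linalg.lstsq(np.array([d1,-d2]).T,o2-o1,rcond=None)[0]
    p,q=o1+d1*s[0],o2+d2*s[1]; return (p+q)/2,np.linalg.norm(p-q)
def proj(c,X):
    p=np.array(c['camera_matrix'])@(np.array(c['R'])@X+np.array(c['t'])); return p[:2]/p[2]
E
python3 - <<'E'
from h import *
np.set_printoptions(precision=4,suppress=True)
import pickle
d={n:cap(n,n+'0.png') for n in('scene','top')}
pickle.dump(d,open('c0.pkl','wb'))
for n in d: print(n,-np.array(d[n]['R']).T@d[n]['t'],np.array(d[n]['R']),d[n]['camera_matrix'][0])
s=bot.read_state();print(s['tcp_rot'],s['time_s'],bot.grip_point_offset)
E
```

```text
scene [1.1879 0.0066 0.731 ] [[-0.0049  0.9999 -0.0118]
 [ 0.6886 -0.0052 -0.7251]
 [-0.7251 -0.0117 -0.6885]] [379.8024   0.     322.497 ]
top [ 0.4862 -0.0108  1.085 ] [[-0.0251 -0.9997 -0.0059]
 [-0.9983  0.0253 -0.0524]
 [ 0.0525  0.0045 -0.9986]] [381.3284   0.     316.7558]
[[-0.9499  0.3125 -0.0009]
 [ 0.3125  0.9499 -0.0017]
 [ 0.0003 -0.0019 -1.    ]] 0.1 0.0187
```

View pics/scene0.png

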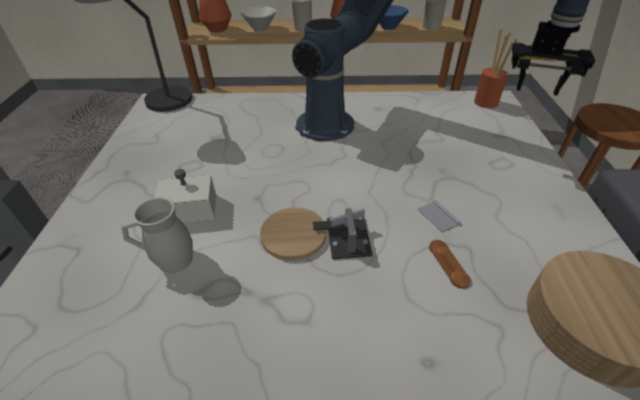

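View pics/top0.png

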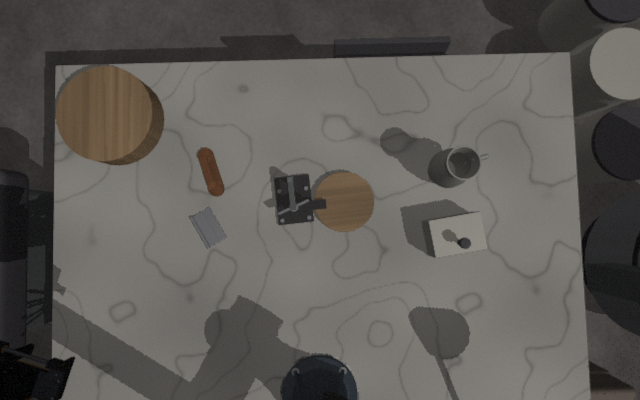

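Clamp at top view ~(294,205), bat centre ~(343,201), pitcher (460,165), caddy (455,235), rib (210,172), scraper (208,228). Clamp +x points up in the top view (away from the robot). I'll zoom in on both views.

Run:
```python
from h import *
import pickle
np.set_printoptions(precision=4,suppress=True)
d=pickle.load(open('c0.pkl','rb'))
T,S=d['top'],d['scene']
a=T['color'][160:240,260:360]; b=S['color'][190:270,310:410]
A=[cv2.resize(x[:,:,::-1],None,fx=7,fy=7,interpolation=cv2.INTER_CUBIC) for x in(a[:,:57],b[:,:57+20])]
o=np.hstack([cv2.resize(a[:,:60,::-1],None,fx=6,fy=6,interpolation=2),cv2.resize(b[:,:70,::-1],None,fx=6,fy=6,interpolation=2)])
o=np.clip(o*1.5,0,255); cv2.imwrite('pics/z.png',o); print(o.shape)
# bat by colour
for n,c,(r0,r1,c0,c1) in(('top',T,(160,240,300,385)),):
    h=cv2.cvtColor(c['color'],cv2.COLOR_RGB2HSV); m=np.zeros(h.shape[:2],np.uint8)
    m[r0:r1,c0:c1]=((h[...,1]>70)&(h[...,2]>80))[r0:r1,c0:c1]
    k=max(cv2.findContours(m,0,1)[0],key=cv2.contourArea); h_=cv2.convexHull(k)
    (u,v),r=cv2.minEnclosingCircle(h_); print(u,v,r,onz(c,u,v,.018),np.linalg.norm(onz(c,u+r,v,.018)-onz(c,u,v,.018)))
```

```text
(480, 780, 3)
343.3883056640625 201.47079467773438 30.00040054321289 [ 0.5273 -0.0802  0.018 ] 0.08390361961627565[ WARN:0@0.025] global loadsave.cpp:1063 imwrite_ Unsupported depth image for selected encoder is fallbacked to CV_8U.
```

View pics/z.png

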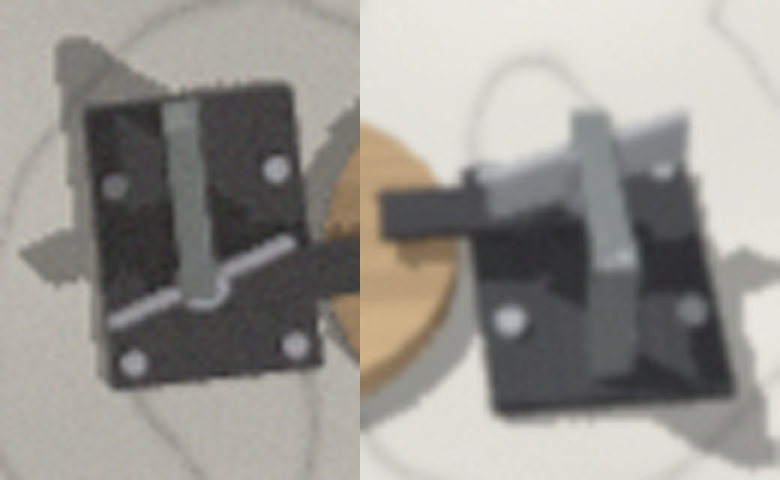

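The crop (6x, top offset 260,160; scene offset 310,190) shows plate corners at (85,103),(288,85),(322,370),(112,388), wing ends at (112,325),(290,240), and the bracket arm over the plate's middle.

Run:
```python
from h import *
import pickle
np.set_printoptions(precision=4,suppress=True)
d=pickle.load(open('c0.pkl','rb'))
T,S=d['top'],d['scene']
t=lambda u,v:(u/6+260-.4,v/6+160-.4); s=lambda u,v:((u-360)/6+310-.4,v/6+190-.4)
P=np.array([onz(T,*t(*p),.01)[:2] for p in[(85,103),(288,85),(322,370),(112,388)]])
M=np.array([[90,50],[90,-50],[-45,-50],[-45,50]])/1000.
# rigid fit
mc,pc=M.mean(0),P.mean(0);z=((P-pc)@[1,1j])*np.conj((M-mc)@[1,1j]); a=np.angle(z.sum())
R=np.array([[np.cos(a),-np.sin(a)],[np.sin(a),np.cos(a)]]); o=pc-R@mc
print('clamp',o,np.degrees(a)); print(P-(M@R.T+o)); print('bat pred',o+R@[0,-.14],'bracket top',o+R@[.073,0])
for nm,ut,us in(('bracket end mid',(183,103),None),('wingR',(292,240),(480,180)),('wingL',(112,325),(686,118))):
    if us: print(nm,*two(T,t(*ut),S,s(*us)))
w=[onz(T,*t(*p),.06)[:2] for p in[(112,325),(292,240)]]
print('wings @z.06',w,np.mean(w,0),np.linalg.norm(w[0]-w[1])); v=R.T@(w[0]-w[1]); print('q mod pi', np.arctan2(v[1],v[0])-np.pi/2, 'rad',v)
```

```text
clamp [0.516  0.0589] 4.3920633140435195
[[ 0.0008 -0.0013]
 [-0.0008  0.0024]
 [-0.0008 -0.    ]
 [ 0.0009 -0.0011]]
bat pred [ 0.5267 -0.0806] bracket top [0.5887 0.0645]
wingR [0.5333 0.015  0.0577] 0.003945018066886812
wingL [0.4972 0.0995 0.0573] 0.0017274081021779785
wings @z.06 [array([0.4971, 0.0984]), array([0.5332, 0.0169])] [0.5151 0.0576] 0.08912733625070202
q mod pi 0.33977337183331935 rad [-0.0297  0.084 ]
```

```bash
cat >> h.py <<'E'
from scipy.spatial.transform import Rotation as Ro
O=np.array([.516,.0587]); A0=np.radians(4.4)
def pose(th,gap,z,rho=32,flip=0,alpha=None):
    "finger behind (ccw of) the wing at clamp angle th deg; gap in mm to the wing face"
    t=np.radians(th)+A0; e=np.array([np.cos(t),np.sin(t)]); n=np.array([-e[1],e[0]])
    p=O+e*rho/1000+n*(13.5+gap)/1000
    a=np.radians(alpha) if alpha is not None else t+np.pi/2+flip*np.pi
    return np.r_[p,z],np.degrees(a)
def Rdown(a):
    a=np.radians(a); x=np.array([np.cos(a),np.sin(a),0]); z=np.array([0,0,-1.]); return np.c_[x,np.cross(z,x),z]
def rows(poses):
    s=bot.read_state();R0=np.array(s['tcp_rot']);p0=np.array(s['position'])
    x=R0[:,0];a0=np.degrees(np.arctan2(x[1],x[0]))
    for p,a in poses:
        o=np.round(R0.T@(p-p0),3); dz=-(a-a0)
        print('{"offset":[%g,%g,%g],"dr":[0,0,%.0f]},'%(*o,dz))
E
python3 - <<'E'
from h import *
s=bot.read_state();print(s['position'],s['tcp_rot'])
p,a=pose(109.5,10,.12);print(p,a)
p0=np.array(s['position']); 
f=(1-np.cos(np.pi*np.arange(1,21)/20))/2
rows([(p0+(p-p0)*k,161.8+(a-161.8)*k) for k in f])
E
```

```text
[0.19495676 0.59312066 0.22167484] [[-9.49920073e-01  3.12491594e-01 -9.26397027e-04]
 [ 3.12492779e-01  9.49918582e-01 -1.71788560e-03]
 [ 3.43176941e-04 -1.92134639e-03 -9.99998095e-01]]
[0.4815505 0.0784353 0.12     ] 203.9
{"offset":[-0.003,-0.002,0.001],"dr":[0,0,-0]},
{"offset":[-0.011,-0.01,0.003],"dr":[0,0,-1]},
{"offset":[-0.024,-0.022,0.006],"dr":[0,0,-2]},
{"offset":[-0.041,-0.038,0.01],"dr":[0,0,-4]},
{"offset":[-0.063,-0.058,0.015],"dr":[0,0,-6]},
{"offset":[-0.089,-0.082,0.021],"dr":[0,0,-9]},
{"offset":[-0.118,-0.109,0.028],"dr":[0,0,-12]},
{"offset":[-0.15,-0.138,0.035],"dr":[0,0,-15]},
{"offset":[-0.183,-0.168,0.043],"dr":[0,0,-18]},
{"offset":[-0.217,-0.2,0.051],"dr":[0,0,-21]},
{"offset":[-0.25,-0.231,0.059],"dr":[0,0,-24]},
{"offset":[-0.283,-0.261,0.067],"dr":[0,0,-28]},
{"offset":[-0.315,-0.29,0.074],"dr":[0,0,-31]},
{"offset":[-0.344,-0.317,0.081],"dr":[0,0,-33]},
{"offset":[-0.37,-0.341,0.087],"dr":[0,0,-36]},
{"offset":[-0.392,-0.361,0.093],"dr":[0,0,-38]},
{"offset":[-0.41,-0.377,0.097],"dr":[0,0,-40]},
{"offset":[-0.423,-0.389,0.1],"dr":[0,0,-41]},
{"offset":[-0.43,-0.397,0.102],"dr":[0,0,-42]},
{"offset":[-0.433,-0.399,0.102],"dr":[0,0,-42]},
```

Call:
{"method": "servo_tool", "body": {"gripper": 1, "targets": [{"offset":[-0.011,-0.01,0.003],"dr":[0,0,-1]},{"offset":[-0.03,-0.028,0.007],"dr":[0,0,-3]},{"offset":[-0.054,-0.05,0.013],"dr":[0,0,-5]},{"offset":[-0.08,-0.074,0.019],"dr":[0,0,-8]},{"offset":[-0.107,-0.099,0.025],"dr":[0,0,-11]},{"offset":[-0.135,-0.125,0.032],"dr":[0,0,-14]},{"offset":[-0.163,-0.15,0.038],"dr":[0,0,-16]},{"offset":[-0.191,-0.176,0.045],"dr":[0,0,-19]},{"offset":[-0.219,-0.202,0.052],"dr":[0,0,-22]},{"offset":[-0.247,-0.228,0.058],"dr":[0,0,-24]},{"offset":[-0.275,-0.253,0.065],"dr":[0,0,-27]},{"offset":[-0.303,-0.279,0.071],"dr":[0,0,-30]},{"offset":[-0.331,-0.305,0.078],"dr":[0,0,-32]},{"offset":[-0.359,-0.331,0.085],"dr":[0,0,-35]},{"offset":[-0.385,-0.355,0.091],"dr":[0,0,-37]},{"offset":[-0.406,-0.374,0.096],"dr":[0,0,-39]},{"offset":[-0.42,-0.387,0.099],"dr":[0,0,-41]},{"offset":[-0.429,-0.395,0.101],"dr":[0,0,-42]},{"offset":[-0.433,-0.399,0.102],"dr":[0,0,-42]},{"offset":[-0.433,-0.399,0.102],"dr":[0,0,-42]}]}}

```text
time_s: 1.77
position: [0.4824, 0.0784, 0.1202]
tcp_rot: [[-0.916, -0.401, -0.0], [-0.401, 0.916, -0.0], [0.0, 0.0, -1.0]]
force: [-0.3, 0.8, 0.5]
opening: 0.005
grasp_force: 0.0
```

Run:
```python
from h import *
s=bot.read_state();print(s['position'],s['tcp_rot'],s['opening'],s['joint_positions'],s['force'])
W=cap('wrist','w1.png'); S=cap('scene')
import pickle; pickle.dump((W,S),open('c1.pkl','wb'))
for X in([*O,.068],):print(proj(W,np.array(X)),proj(S,np.array(X)))
t=np.radians(109.5)+A0;e=np.array([np.cos(t),np.sin(t)])
for r in(.046,-.046):print(proj(W,np.r_[O+e*r,.064]))
p,a=pose(109.5,10,.042);rows([(p,a)])
```

```text
[0.48235882 0.07840128 0.12016174] [[-9.16000701e-01 -4.01176561e-01 -2.89022258e-04]
 [-4.01176574e-01  9.16000740e-01 -1.37834504e-05]
 [ 2.70274200e-04  1.03323309e-04 -9.99999958e-01]] 0.0045450422826846925 [-3.89546116e+00  2.92380277e+01  1.06954972e+02 -2.76257907e-03
  4.38234681e+01 -1.17545220e+02] [-0.26141355  0.84288536  0.52099989]
[277.26297226 242.56653757] [347.95294539 211.58601331]
[344.20144689 240.15346375]
[211.90536139 240.55038812]
{"offset":[0,-0.001,0.078],"dr":[0,0,-360]},
```

View pics/w1.png

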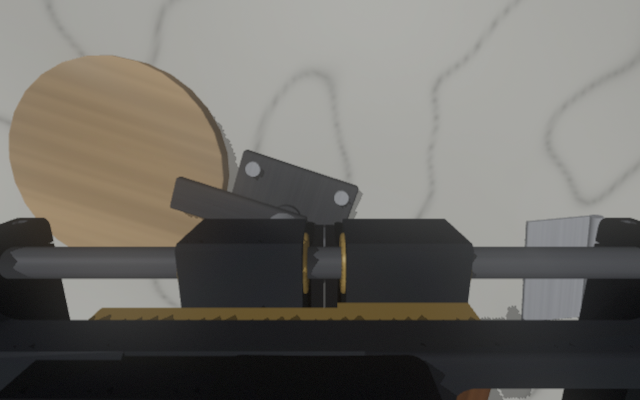

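The wrist view shows the plate (bolts at (253,170),(342,198)) and the hub top edge at (285,215), with the wings hidden behind the fingers. That agrees with the estimate, so I'll descend.

Call:
{"method": "servo_tool", "body": {"targets": [{"offset":[0,0,0.01],"dr":[0,0,0]},{"offset":[0,0,0.025],"dr":[0,0,0]},{"offset":[0,0,0.04],"dr":[0,0,0]},{"offset":[0,0,0.055],"dr":[0,0,0]},{"offset":[0,0,0.067],"dr":[0,0,0]},{"offset":[0,0,0.075],"dr":[0,0,0]},{"offset":[0,0,0.078],"dr":[0,0,0]},{"offset":[0,0,0.078],"dr":[0,0,0]}]}}

```text
time_s: 2.53
position: [0.4812, 0.0801, 0.0422]
tcp_rot: [[-0.915, -0.404, -0.001], [-0.404, 0.915, 0.0], [0.001, 0.001, -1.0]]
force: [0.3, -0.4, -0.2]
opening: 0.002
grasp_force: 0.0
```

```bash
sed -i 's/dz=-(a-a0)/dz=-((a-a0+180)%360-180)/' h.py; sed -i 's/^        print(.{"off.*/        print("{\\"offset\\":[%g,%g,%g],\\"dr\\":[0,0,%.0f]},"%(*o,dz),end=" ")/' h.py
python3 - <<'E'
from h import *
s=bot.read_state();print(s['position'],s['force'])
rows([pose(109.5,g,.042) for g in(7,4,2,0)]+[pose(t,0,.042) for t in range(107,59,-3)])
E
```

```text
[0.48122784 0.08007657 0.04218359] [ 0.2907989  -0.40863683 -0.16150772]
{"offset":[-0.003,-0.002,0],"dr":[0,0,-0]}, {"offset":[-0.006,-0.002,0],"dr":[0,0,-0]}, {"offset":[-0.008,-0.002,0],"dr":[0,0,-0]}, {"offset":[-0.01,-0.002,0],"dr":[0,0,-0]}, {"offset":[-0.011,-0.001,0],"dr":[0,0,2]}, {"offset":[-0.013,-0,0],"dr":[0,0,5]}, {"offset":[-0.015,0,0],"dr":[0,0,8]}, {"offset":[-0.016,0,0],"dr":[0,0,11]}, {"offset":[-0.018,0.001,0],"dr":[0,0,14]}, {"offset":[-0.02,0.001,0],"dr":[0,0,17]}, {"offset":[-0.022,0.001,0],"dr":[0,0,20]}, {"offset":[-0.024,0.001,0],"dr":[0,0,23]}, {"offset":[-0.025,0.001,0],"dr":[0,0,26]}, {"offset":[-0.027,0.001,0],"dr":[0,0,29]}, {"offset":[-0.029,0.001,0],"dr":[0,0,32]}, {"offset":[-0.031,0,0],"dr":[0,0,35]}, {"offset":[-0.032,-0,0],"dr":[0,0,38]}, {"offset":[-0.034,-0.001,0],"dr":[0,0,41]}, {"offset":[-0.036,-0.001,0],"dr":[0,0,44]}, {"offset":[-0.038,-0.002,0],"dr":[0,0,47]},
```

Call:
{"method": "servo_tool", "body": {"targets": [{"offset":[-0.003,-0.001,0],"dr":[0,0,0]},{"offset":[-0.006,-0.002,0],"dr":[0,0,0]},{"offset":[-0.008,-0.002,0],"dr":[0,0,0]},{"offset":[-0.01,-0.002,0],"dr":[0,0,0]},{"offset":[-0.011,-0.001,0],"dr":[0,0,2]},{"offset":[-0.013,0,0],"dr":[0,0,5]},{"offset":[-0.015,0,0],"dr":[0,0,8]},{"offset":[-0.016,0,0],"dr":[0,0,11]},{"offset":[-0.018,0.001,0],"dr":[0,0,14]},{"offset":[-0.02,0.001,0],"dr":[0,0,17]},{"offset":[-0.022,0.001,0],"dr":[0,0,20]},{"offset":[-0.024,0.001,0],"dr":[0,0,23]},{"offset":[-0.025,0.001,0],"dr":[0,0,26]}]}}

```text
time_s: 3.62
position: [0.5028, 0.0909, 0.0425]
tcp_rot: [[-0.999, 0.041, -0.003], [0.041, 0.999, 0.001], [0.003, 0.0, -1.0]]
force: [-2.0, 1.3, 0.5]
opening: 0.006
grasp_force: 1.1
```

Run:
```python
from h import *
s=bot.read_state();print(s['position'],s['force'],s['moment']); print(pose(86,0,.042))
S=cap('scene','s2.png');T=cap('top')
o=np.hstack([cv2.resize(x[:,:,::-1],None,fx=5,fy=5,interpolation=2) for x in(T['color'][160:240,260:340],S['color'][190:270,310:390])])
cv2.imwrite('pics/z2.png',np.clip(o*1.5,0,255).astype(np.uint8))
rows([pose(t,0,.042) for t in range(83,37,-3)])
```

```text
[0.50284751 0.09087723 0.04247841] [-1.98375318  1.27088404  0.48410813] [0.24228286 0.37710917 0.03444018]
(array([0.50227693, 0.09060497, 0.042     ]), np.float64(180.40000000000003))
{"offset":[-0.001,0,0],"dr":[0,0,0]}, {"offset":[-0.002,0.001,0],"dr":[0,0,3]}, {"offset":[-0.004,0.002,0],"dr":[0,0,6]}, {"offset":[-0.006,0.002,0],"dr":[0,0,9]}, {"offset":[-0.008,0.003,0],"dr":[0,0,12]}, {"offset":[-0.009,0.003,0],"dr":[0,0,15]}, {"offset":[-0.011,0.003,0],"dr":[0,0,18]}, {"offset":[-0.013,0.003,0],"dr":[0,0,21]}, {"offset":[-0.015,0.003,0],"dr":[0,0,24]}, {"offset":[-0.017,0.003,0],"dr":[0,0,27]}, {"offset":[-0.019,0.003,0],"dr":[0,0,30]}, {"offset":[-0.02,0.003,0],"dr":[0,0,33]}, {"offset":[-0.022,0.002,0],"dr":[0,0,36]}, {"offset":[-0.024,0.002,0],"dr":[0,0,39]}, {"offset":[-0.026,0.001,0],"dr":[0,0,42]}, {"offset":[-0.027,0,0],"dr":[0,0,45]},
```

View pics/z2.png

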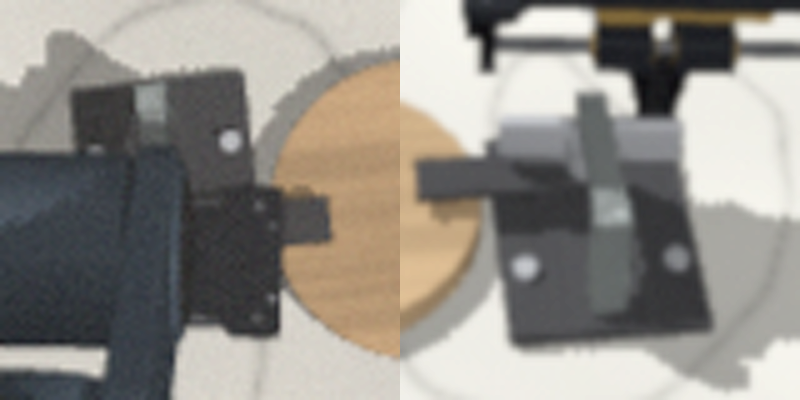

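The scene crop shows the wings now square across the bracket arm (left end (500,140), right end (680,140)), with the finger behind the right wing. The push works; continuing stroke 1 and then lifting.

Call:
{"method": "servo_tool", "body": {"targets": [{"offset":[-0.001,0,0],"dr":[0,0,0]},{"offset":[-0.002,0.001,0],"dr":[0,0,3]},{"offset":[-0.004,0.002,0],"dr":[0,0,6]},{"offset":[-0.006,0.002,0],"dr":[0,0,9]},{"offset":[-0.008,0.003,0],"dr":[0,0,12]},{"offset":[-0.009,0.003,0],"dr":[0,0,15]},{"offset":[-0.011,0.003,0],"dr":[0,0,18]},{"offset":[-0.013,0.003,0],"dr":[0,0,21]},{"offset":[-0.015,0.003,0],"dr":[0,0,24]},{"offset":[-0.017,0.003,0],"dr":[0,0,27]},{"offset":[-0.019,0.003,0],"dr":[0,0,30]},{"offset":[-0.02,0.003,0],"dr":[0,0,33]},{"offset":[-0.022,0.002,0],"dr":[0,0,36]},{"offset":[-0.024,0.002,0],"dr":[0,0,39]},{"offset":[-0.024,0.002,0],"dr":[0,0,40]}]}}

```text
time_s: 4.97
position: [0.5276, 0.0917, 0.0422]
tcp_rot: [[-0.74, 0.673, -0.002], [0.673, 0.74, 0.001], [0.002, -0.001, -1.0]]
force: [-2.0, 3.0, -2.6]
opening: 0.008
grasp_force: 1.5
```

Run:
```python
from h import *
s=bot.read_state();print(s['position'],s['force'],s['joint_positions'][5]); print(pose(42,0,.042))
p=np.array(s['position']);a=136
q,b=pose(224,10,.1,flip=-1);print(b)
u=p.copy();u[2]=.1
# back off 3mm then up, over, down
n=pose(44,3,.042)[0]
L=[(n,136),(np.r_[n[:2],.06],136),(np.r_[n[:2],.085],136),(np.r_[n[:2],.1],136)]
L+=[(np.r_[n[:2]+(q[:2]-n[:2])*k,.1],136+(b-136)*k) for k in(.12,.35,.65,.88,1)]
L+=[(np.r_[q[:2],z],b) for z in(.085,.065,.05,.042)]
rows(L)
```

```text
[0.52760052 0.09170399 0.04215993] [-2.00073208  2.98183447 -2.63106174] -49.87762217785567
(array([0.52829151, 0.09118336, 0.042     ]), np.float64(136.4))
138.40000000000003
{"offset":[0.003,-0,0],"dr":[0,0,2]}, {"offset":[0.003,-0,-0.018],"dr":[0,0,2]}, {"offset":[0.003,-0,-0.043],"dr":[0,0,2]}, {"offset":[0.003,-0,-0.058],"dr":[0,0,2]}, {"offset":[-0.002,-0.008,-0.058],"dr":[0,0,1]}, {"offset":[-0.011,-0.023,-0.058],"dr":[0,0,1]}, {"offset":[-0.023,-0.042,-0.058],"dr":[0,0,0]}, {"offset":[-0.032,-0.056,-0.058],"dr":[0,0,-0]}, {"offset":[-0.037,-0.064,-0.058],"dr":[0,0,-1]}, {"offset":[-0.037,-0.064,-0.043],"dr":[0,0,-1]}, {"offset":[-0.037,-0.064,-0.023],"dr":[0,0,-1]}, {"offset":[-0.037,-0.064,-0.008],"dr":[0,0,-1]}, {"offset":[-0.037,-0.064,0],"dr":[0,0,-1]},
```

Call:
{"method": "servo_tool", "body": {"targets": [{"offset":[0.003,0,0],"dr":[0,0,0]},{"offset":[0.003,0,-0.018],"dr":[0,0,0]},{"offset":[0.003,0,-0.043],"dr":[0,0,0]},{"offset":[0.003,0,-0.058],"dr":[0,0,0]},{"offset":[-0.002,-0.008,-0.058],"dr":[0,0,0]},{"offset":[-0.011,-0.023,-0.058],"dr":[0,0,0]},{"offset":[-0.023,-0.042,-0.058],"dr":[0,0,0]},{"offset":[-0.032,-0.056,-0.058],"dr":[0,0,0]},{"offset":[-0.037,-0.064,-0.058],"dr":[0,0,0]},{"offset":[-0.037,-0.064,-0.056],"dr":[0,0,0]},{"offset":[-0.037,-0.064,-0.043],"dr":[0,0,0]},{"offset":[-0.037,-0.064,-0.025],"dr":[0,0,0]},{"offset":[-0.037,-0.064,-0.01],"dr":[0,0,0]},{"offset":[-0.037,-0.064,0.001],"dr":[0,0,0]},{"offset":[-0.037,-0.064,0.002],"dr":[0,0,0]}]}}

```text
time_s: 6.22
position: [0.5117, 0.0198, 0.0384]
tcp_rot: [[-0.741, 0.671, -0.003], [0.671, 0.741, 0.001], [0.003, -0.002, -1.0]]
force: [-0.7, -0.7, -0.3]
opening: 0.007
grasp_force: 0.0
```

Run:
```python
from h import *
s=bot.read_state();print(s['position'],s['force'],s['joint_positions'][5]); print(pose(224,10,.04,flip=-1))
rows([pose(223,g,.04,flip=-1) for g in(7,4,1)]+[pose(t,0,.04,flip=-1) for t in np.arange(220,150,-4)])
```

```text
[0.51169462 0.01984498 0.03844162] [-0.69900623 -0.68244372 -0.27489308] -58.144904160651585
(array([0.51232762, 0.0191682 , 0.04      ]), np.float64(138.40000000000003))
{"offset":[0.003,-0,-0.002],"dr":[0,0,0]}, {"offset":[0.006,-0,-0.002],"dr":[0,0,0]}, {"offset":[0.009,-0,-0.002],"dr":[0,0,0]}, {"offset":[0.011,-0.001,-0.002],"dr":[0,0,3]}, {"offset":[0.014,-0.002,-0.002],"dr":[0,0,7]}, {"offset":[0.016,-0.002,-0.002],"dr":[0,0,11]}, {"offset":[0.018,-0.003,-0.001],"dr":[0,0,15]}, {"offset":[0.021,-0.003,-0.001],"dr":[0,0,19]}, {"offset":[0.023,-0.003,-0.001],"dr":[0,0,23]}, {"offset":[0.026,-0.003,-0.001],"dr":[0,0,27]}, {"offset":[0.028,-0.003,-0.001],"dr":[0,0,31]}, {"offset":[0.03,-0.002,-0.001],"dr":[0,0,35]}, {"offset":[0.033,-0.002,-0.001],"dr":[0,0,39]}, {"offset":[0.035,-0.001,-0.001],"dr":[0,0,43]}, {"offset":[0.037,0,-0.001],"dr":[0,0,47]}, {"offset":[0.04,0.001,-0.001],"dr":[0,0,51]}, {"offset":[0.042,0.002,-0.001],"dr":[0,0,55]}, {"offset":[0.044,0.004,-0.001],"dr":[0,0,59]}, {"offset":[0.045,0.005,-0.001],"dr":[0,0,63]}, {"offset":[0.047,0.007,-0.001],"dr":[0,0,67]}, {"offset":[0.049,0.009,-0.001],"dr":[0,0,71]},
```

Call:
{"method": "servo_tool", "body": {"targets": [{"offset":[0.003,0,-0.001],"dr":[0,0,0]},{"offset":[0.006,0,-0.001],"dr":[0,0,0]},{"offset":[0.009,0,-0.001],"dr":[0,0,0]},{"offset":[0.011,-0.001,-0.001],"dr":[0,0,3]},{"offset":[0.014,-0.002,-0.001],"dr":[0,0,7]},{"offset":[0.016,-0.002,-0.001],"dr":[0,0,11]},{"offset":[0.018,-0.003,-0.001],"dr":[0,0,15]},{"offset":[0.021,-0.003,-0.001],"dr":[0,0,19]},{"offset":[0.023,-0.003,-0.001],"dr":[0,0,23]},{"offset":[0.026,-0.003,-0.001],"dr":[0,0,27]},{"offset":[0.028,-0.003,-0.001],"dr":[0,0,31]},{"offset":[0.03,-0.002,-0.001],"dr":[0,0,35]},{"offset":[0.033,-0.002,-0.001],"dr":[0,0,39]},{"offset":[0.035,-0.001,-0.001],"dr":[0,0,43]},{"offset":[0.037,0,-0.001],"dr":[0,0,47]},{"offset":[0.04,0.001,-0.001],"dr":[0,0,51]},{"offset":[0.042,0.002,-0.001],"dr":[0,0,55]},{"offset":[0.044,0.004,-0.001],"dr":[0,0,59]},{"offset":[0.045,0.005,-0.001],"dr":[0,0,63]}]}}

```text
time_s: 7.8
position: [0.4829, 0.0529, 0.0422]
tcp_rot: [[0.265, 0.964, 0.001], [0.964, -0.265, -0.001], [-0.001, 0.001, -1.0]]
force: [-0.8, -3.8, -1.8]
opening: 0.005
grasp_force: 1.7
```

Run:
```python
from h import *
s=bot.read_state();print(s['position'],s['force'],s['joint_positions'][5]); print(pose(160,0,.04,flip=-1))
rows([pose(t,0,.04,flip=-1) for t in np.arange(156,80,-4)])
```

```text
[0.48293426 0.05287875 0.04219268] [-0.78131012 -3.76953347 -1.8280044 ] 8.504876558415528
(array([0.48154838, 0.05430274, 0.04      ]), np.float64(74.4))
{"offset":[0.003,-0.003,0.002],"dr":[0,0,4]}, {"offset":[0.006,-0.003,0.002],"dr":[0,0,8]}, {"offset":[0.008,-0.004,0.002],"dr":[0,0,12]}, {"offset":[0.01,-0.004,0.002],"dr":[0,0,16]}, {"offset":[0.013,-0.004,0.002],"dr":[0,0,20]}, {"offset":[0.015,-0.004,0.002],"dr":[0,0,24]}, {"offset":[0.018,-0.004,0.002],"dr":[0,0,28]}, {"offset":[0.02,-0.004,0.002],"dr":[0,0,32]}, {"offset":[0.022,-0.003,0.002],"dr":[0,0,36]}, {"offset":[0.025,-0.003,0.002],"dr":[0,0,40]}, {"offset":[0.027,-0.002,0.002],"dr":[0,0,44]}, {"offset":[0.029,-0.001,0.002],"dr":[0,0,48]}, {"offset":[0.031,0,0.002],"dr":[0,0,52]}, {"offset":[0.033,0.001,0.002],"dr":[0,0,56]}, {"offset":[0.035,0.003,0.002],"dr":[0,0,60]}, {"offset":[0.037,0.004,0.002],"dr":[0,0,64]}, {"offset":[0.039,0.006,0.002],"dr":[0,0,68]}, {"offset":[0.041,0.008,0.002],"dr":[0,0,72]}, {"offset":[0.042,0.01,0.002],"dr":[0,0,76]},
```

Call:
{"method": "servo_tool", "body": {"targets": [{"offset":[0.003,-0.002,0.001],"dr":[0,0,4]},{"offset":[0.006,-0.003,0.001],"dr":[0,0,8]},{"offset":[0.008,-0.004,0.002],"dr":[0,0,12]},{"offset":[0.01,-0.004,0.002],"dr":[0,0,16]},{"offset":[0.013,-0.004,0.002],"dr":[0,0,20]},{"offset":[0.015,-0.004,0.002],"dr":[0,0,24]},{"offset":[0.018,-0.004,0.002],"dr":[0,0,28]},{"offset":[0.02,-0.004,0.002],"dr":[0,0,32]},{"offset":[0.022,-0.003,0.002],"dr":[0,0,36]},{"offset":[0.025,-0.003,0.002],"dr":[0,0,40]},{"offset":[0.027,-0.002,0.002],"dr":[0,0,44]},{"offset":[0.029,-0.001,0.002],"dr":[0,0,48]},{"offset":[0.031,0,0.002],"dr":[0,0,52]},{"offset":[0.033,0.001,0.002],"dr":[0,0,56]},{"offset":[0.035,0.003,0.002],"dr":[0,0,60]},{"offset":[0.037,0.004,0.002],"dr":[0,0,64]},{"offset":[0.039,0.006,0.002],"dr":[0,0,68]},{"offset":[0.041,0.008,0.002],"dr":[0,0,72]},{"offset":[0.042,0.01,0.002],"dr":[0,0,76]}]}}

```text
time_s: 9.38
position: [0.5016, 0.0918, 0.0399]
tcp_rot: [[1.0, -0.024, -0.003], [-0.024, -1.0, 0.0], [-0.003, -0.0, -1.0]]
force: [-2.5, 1.8, -0.1]
opening: 0.004
grasp_force: 1.1
```

Run:
```python
from h import *
s=bot.read_state();print(s['position'],s['force'],s['joint_positions'][5]); print(pose(84,0,.04,flip=-1))
rows([pose(t,0,.04,flip=-1) for t in np.arange(80,38,-4)]+[pose(40,0,.04,flip=-1)]+[pose(42,3,.04,flip=-1)]+[pose(42,3,z,flip=-1) for z in(.055,.08,.1,.102)])
```

```text
[0.50161119 0.09175403 0.03993873] [-2.45702547  1.76085476 -0.10649794] 89.13548133920828
(array([0.50339876, 0.09106447, 0.04      ]), np.float64(-1.6000000000000023))
{"offset":[0.004,-0,-0],"dr":[0,0,4]}, {"offset":[0.006,-0.001,-0],"dr":[0,0,8]}, {"offset":[0.009,-0.001,-0],"dr":[0,0,12]}, {"offset":[0.011,-0.002,-0],"dr":[0,0,16]}, {"offset":[0.014,-0.002,-0],"dr":[0,0,20]}, {"offset":[0.016,-0.002,-0],"dr":[0,0,24]}, {"offset":[0.018,-0.002,-0],"dr":[0,0,28]}, {"offset":[0.021,-0.002,-0],"dr":[0,0,32]}, {"offset":[0.023,-0.001,-0],"dr":[0,0,36]}, {"offset":[0.026,-0,-0],"dr":[0,0,40]}, {"offset":[0.028,0,-0],"dr":[0,0,44]}, {"offset":[0.028,0,-0],"dr":[0,0,44]}, {"offset":[0.024,-0.002,-0],"dr":[0,0,42]}, {"offset":[0.024,-0.002,-0.015],"dr":[0,0,42]}, {"offset":[0.024,-0.002,-0.04],"dr":[0,0,42]}, {"offset":[0.024,-0.002,-0.06],"dr":[0,0,42]}, {"offset":[0.024,-0.002,-0.062],"dr":[0,0,42]},
```

Call:
{"method": "servo_tool", "body": {"targets": [{"offset":[0.003,0,0],"dr":[0,0,4]},{"offset":[0.006,-0.001,0],"dr":[0,0,8]},{"offset":[0.009,-0.001,0],"dr":[0,0,12]},{"offset":[0.011,-0.002,0],"dr":[0,0,16]},{"offset":[0.014,-0.002,0],"dr":[0,0,20]},{"offset":[0.016,-0.002,0],"dr":[0,0,24]},{"offset":[0.018,-0.002,0],"dr":[0,0,28]},{"offset":[0.021,-0.002,0],"dr":[0,0,32]},{"offset":[0.023,-0.001,0],"dr":[0,0,36]},{"offset":[0.026,0,0],"dr":[0,0,40]},{"offset":[0.028,0,0],"dr":[0,0,44]},{"offset":[0.028,0,0],"dr":[0,0,44]},{"offset":[0.024,-0.002,0],"dr":[0,0,42]},{"offset":[0.024,-0.002,-0.015],"dr":[0,0,42]},{"offset":[0.024,-0.002,-0.04],"dr":[0,0,42]},{"offset":[0.024,-0.002,-0.06],"dr":[0,0,42]},{"offset":[0.024,-0.002,-0.062],"dr":[0,0,42]}]}}

```text
time_s: 10.8
position: [0.5306, 0.0926, 0.1055]
tcp_rot: [[0.73, -0.683, 0.009], [-0.683, -0.731, -0.0], [0.007, -0.006, -1.0]]
force: [1.0, -0.8, -0.2]
opening: 0.005
grasp_force: 0.0
```

Run:
```python
from h import *
s=bot.read_state();print(s['position'],s['force'],s['joint_positions'][5])
S=cap('scene')
o=cv2.resize(S['color'][190:270,310:400,::-1],None,fx=6,fy=6,interpolation=2)
cv2.imwrite('pics/z3.png',np.clip(o*1.5,0,255).astype(np.uint8))
p=np.array(s['position']);q,b=pose(222,12,.1)
print(b)
rows([(np.r_[q[:2],.1],138.4)]+[pose(222,12,z) for z in(.1,.06,.038)])
```

```text
[0.53055786 0.0926028  0.10549189] [ 0.95342539 -0.81261521 -0.21353401] 131.0937067977089
316.40000000000003
{"offset":[0.038,0.066,0.004],"dr":[0,0,179]}, {"offset":[0.038,0.066,0.004],"dr":[0,0,1]}, {"offset":[0.038,0.067,0.044],"dr":[0,0,1]}, {"offset":[0.038,0.067,0.066],"dr":[0,0,1]},
```

View pics/z3.png

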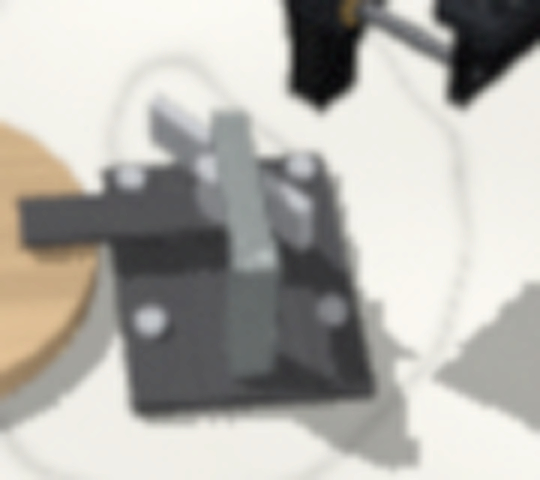

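The crop shows the wings running from (160,110) to (295,220), i.e. ~40°/220° in the clamp frame, as planned. Now over to the other wing, unwinding the wrist.

Call:
{"method": "servo_tool", "body": {"targets": [{"offset":[0.002,0.004,0],"dr":[0,0,-4]},{"offset":[0.006,0.01,0],"dr":[0,0,-10]},{"offset":[0.01,0.018,0],"dr":[0,0,-17]},{"offset":[0.015,0.027,0],"dr":[0,0,-24]},{"offset":[0.02,0.036,0],"dr":[0,0,-31]},{"offset":[0.025,0.045,0],"dr":[0,0,-38]},{"offset":[0.03,0.053,0],"dr":[0,0,-45]},{"offset":[0.034,0.06,0],"dr":[0,0,-52]},{"offset":[0.037,0.065,0],"dr":[0,0,-59]},{"offset":[0.038,0.067,0],"dr":[0,0,-66]},{"offset":[0.038,0.067,0],"dr":[0,0,-73]},{"offset":[0.038,0.067,0],"dr":[0,0,-80]},{"offset":[0.038,0.067,0],"dr":[0,0,-87]},{"offset":[0.038,0.067,0],"dr":[0,0,-94]},{"offset":[0.038,0.067,0],"dr":[0,0,-101]},{"offset":[0.038,0.067,0],"dr":[0,0,-108]},{"offset":[0.038,0.067,0],"dr":[0,0,-115]},{"offset":[0.038,0.067,0],"dr":[0,0,-122]},{"offset":[0.038,0.067,0],"dr":[0,0,-129]},{"offset":[0.038,0.067,0],"dr":[0,0,-135]}]}}

```text
time_s: 12.52
position: [0.509, 0.0177, 0.1009]
tcp_rot: [[-0.038, 0.999, -0.001], [0.999, 0.038, -0.0], [0.0, -0.001, -1.0]]
force: [-0.5, 0.3, -0.2]
opening: 0.005
grasp_force: 0.0
```

Run:
```python
from h import *
s=bot.read_state();print(s['position'],s['force'],s['joint_positions'][5])
p=np.array(s['position'])
rows([pose(222,12,z,flip=-1) for z in(.1,.06,.038)])
```

```text
[0.50896395 0.01774147 0.10092134] [-0.54394259  0.27719537 -0.21293774] -12.784054874865147
{"offset":[0,0.003,0.001],"dr":[0,0,-44]}, {"offset":[0,0.003,0.041],"dr":[0,0,-44]}, {"offset":[0,0.003,0.063],"dr":[0,0,-44]},
```

Call:
{"method": "servo_tool", "body": {"targets": [{"offset":[0,0.001,0],"dr":[0,0,-6]},{"offset":[0,0.002,0],"dr":[0,0,-13]},{"offset":[0,0.003,0],"dr":[0,0,-20]},{"offset":[0,0.003,0],"dr":[0,0,-27]},{"offset":[0,0.003,0],"dr":[0,0,-34]},{"offset":[0,0.003,0.001],"dr":[0,0,-40]},{"offset":[0,0.003,0.008],"dr":[0,0,-44]},{"offset":[0,0.003,0.02],"dr":[0,0,-44]},{"offset":[0,0.003,0.035],"dr":[0,0,-44]},{"offset":[0,0.003,0.05],"dr":[0,0,-44]},{"offset":[0,0.003,0.06],"dr":[0,0,-44]},{"offset":[0,0.003,0.063],"dr":[0,0,-44]},{"offset":[0,0.003,0.063],"dr":[0,0,-44]}]}}

```text
time_s: 13.6
position: [0.5116, 0.0179, 0.0375]
tcp_rot: [[-0.717, 0.697, -0.002], [0.697, 0.717, 0.0], [0.002, -0.001, -1.0]]
force: [-0.5, -0.3, 0.4]
opening: 0.004
grasp_force: 0.0
```

Run:
```python
from h import *
s=bot.read_state();print(s['position'],s['force'],s['joint_positions'][5]); print(pose(222,12,.038,flip=-1))
rows([pose(222,g,.038,flip=-1) for g in(9,6,3,1)]+[pose(t,0,.038,flip=-1) for t in np.arange(220,156,-4)])
```

```text
[0.51160842 0.01789668 0.0375011 ] [-0.48319802 -0.34774337  0.3980266 ] -56.3338085930675
(array([0.51239856, 0.0179412 , 0.038     ]), np.float64(136.4))
{"offset":[0.002,0.001,-0],"dr":[0,0,-1]}, {"offset":[0.005,0.001,-0],"dr":[0,0,-1]}, {"offset":[0.008,0,-0],"dr":[0,0,-1]}, {"offset":[0.01,0,-0],"dr":[0,0,-1]}, {"offset":[0.013,-0,-0],"dr":[0,0,1]}, {"offset":[0.015,-0.001,-0],"dr":[0,0,5]}, {"offset":[0.017,-0.001,-0],"dr":[0,0,9]}, {"offset":[0.02,-0.002,-0],"dr":[0,0,13]}, {"offset":[0.022,-0.002,-0],"dr":[0,0,17]}, {"offset":[0.024,-0.002,-0],"dr":[0,0,21]}, {"offset":[0.027,-0.002,-0],"dr":[0,0,25]}, {"offset":[0.029,-0.002,-0],"dr":[0,0,29]}, {"offset":[0.032,-0.002,-0],"dr":[0,0,33]}, {"offset":[0.034,-0.001,-0],"dr":[0,0,37]}, {"offset":[0.036,-0.001,-0],"dr":[0,0,41]}, {"offset":[0.039,0,-0],"dr":[0,0,45]}, {"offset":[0.041,0.001,-0],"dr":[0,0,49]}, {"offset":[0.043,0.002,-0],"dr":[0,0,53]}, {"offset":[0.045,0.004,-0],"dr":[0,0,57]}, {"offset":[0.047,0.005,-0],"dr":[0,0,61]},
```

Call:
{"method": "servo_tool", "body": {"targets": [{"offset":[0.002,0.001,0],"dr":[0,0,-1]},{"offset":[0.005,0.001,0],"dr":[0,0,-1]},{"offset":[0.008,0,0],"dr":[0,0,-1]},{"offset":[0.01,0,0],"dr":[0,0,-1]},{"offset":[0.013,0,0],"dr":[0,0,1]},{"offset":[0.015,-0.001,0],"dr":[0,0,5]},{"offset":[0.017,-0.001,0],"dr":[0,0,9]},{"offset":[0.02,-0.002,0],"dr":[0,0,13]},{"offset":[0.022,-0.002,0],"dr":[0,0,17]},{"offset":[0.024,-0.002,0],"dr":[0,0,21]},{"offset":[0.027,-0.002,0],"dr":[0,0,25]},{"offset":[0.029,-0.002,0],"dr":[0,0,29]},{"offset":[0.032,-0.002,0],"dr":[0,0,33]},{"offset":[0.034,-0.001,0],"dr":[0,0,37]},{"offset":[0.036,-0.001,0],"dr":[0,0,41]},{"offset":[0.039,0,0],"dr":[0,0,45]},{"offset":[0.041,0.001,0],"dr":[0,0,49]},{"offset":[0.043,0.002,0],"dr":[0,0,53]},{"offset":[0.045,0.004,0],"dr":[0,0,57]},{"offset":[0.047,0.005,0],"dr":[0,0,61]}]}}

```text
time_s: 15.27
position: [0.4825, 0.0536, 0.0388]
tcp_rot: [[0.265, 0.964, 0.001], [0.964, -0.265, -0.001], [-0.001, 0.001, -1.0]]
force: [0.6, -4.1, -2.4]
opening: 0.005
grasp_force: 1.7
```

Run:
```python
from h import *
s=bot.read_state();print(s['position'],s['force'],s['joint_positions'][5]); print(pose(160,0,.038,flip=-1))
rows([pose(t,0,.038,flip=-1) for t in [*np.arange(157,99,-4)]])
```

```text
[0.48245628 0.05362243 0.03880949] [ 0.62966221 -4.14434955 -2.37721007] 8.611809309263926
(array([0.48154838, 0.05430274, 0.038     ]), np.float64(74.4))
{"offset":[0.002,-0.002,0.001],"dr":[0,0,3]}, {"offset":[0.004,-0.002,0.001],"dr":[0,0,7]}, {"offset":[0.007,-0.003,0.001],"dr":[0,0,11]}, {"offset":[0.009,-0.003,0.001],"dr":[0,0,15]}, {"offset":[0.012,-0.004,0.001],"dr":[0,0,19]}, {"offset":[0.014,-0.004,0.001],"dr":[0,0,23]}, {"offset":[0.016,-0.004,0.001],"dr":[0,0,27]}, {"offset":[0.019,-0.003,0.001],"dr":[0,0,31]}, {"offset":[0.021,-0.003,0.001],"dr":[0,0,35]}, {"offset":[0.024,-0.002,0.001],"dr":[0,0,39]}, {"offset":[0.026,-0.002,0.001],"dr":[0,0,43]}, {"offset":[0.028,-0.001,0.001],"dr":[0,0,47]}, {"offset":[0.03,0,0.001],"dr":[0,0,51]}, {"offset":[0.032,0.002,0.001],"dr":[0,0,55]}, {"offset":[0.034,0.003,0.001],"dr":[0,0,59]},
```

Call:
{"method": "servo_tool", "body": {"targets": [{"offset":[0.002,-0.001,0.001],"dr":[0,0,3]},{"offset":[0.004,-0.002,0.001],"dr":[0,0,7]},{"offset":[0.007,-0.003,0.001],"dr":[0,0,11]},{"offset":[0.009,-0.003,0.001],"dr":[0,0,15]},{"offset":[0.012,-0.004,0.001],"dr":[0,0,19]},{"offset":[0.014,-0.004,0.001],"dr":[0,0,23]},{"offset":[0.016,-0.004,0.001],"dr":[0,0,27]},{"offset":[0.019,-0.003,0.001],"dr":[0,0,31]},{"offset":[0.021,-0.003,0.001],"dr":[0,0,35]},{"offset":[0.024,-0.002,0.001],"dr":[0,0,39]},{"offset":[0.026,-0.002,0.001],"dr":[0,0,43]},{"offset":[0.028,-0.001,0.001],"dr":[0,0,47]},{"offset":[0.029,0,0.001],"dr":[0,0,50]},{"offset":[0.03,0.001,0.001],"dr":[0,0,52]},{"offset":[0.031,0.001,0.001],"dr":[0,0,54]}]}}

```text
time_s: 16.52
position: [0.4895, 0.084, 0.0376]
tcp_rot: [[0.935, 0.354, -0.003], [0.354, -0.935, 0.0], [-0.003, -0.001, -1.0]]
force: [-1.1, -0.3, -1.6]
opening: 0.002
grasp_force: 0.9
```

Run:
```python
from h import *
s=bot.read_state();print(s['position'],s['force'],s['joint_positions'][5]); print(pose(106,0,.038,flip=-1))
rows([pose(t,0,.038,flip=-1) for t in np.arange(105,85,-2)])
```

```text
[0.48946884 0.08403811 0.03764494] [-1.09347721 -0.31417591 -1.57073394] 66.12308326308579
(array([0.49219239, 0.0839873 , 0.038     ]), np.float64(20.400000000000002))
{"offset":[0.003,0.001,-0],"dr":[0,0,1]}, {"offset":[0.004,0,-0],"dr":[0,0,3]}, {"offset":[0.005,-0,-0],"dr":[0,0,5]}, {"offset":[0.007,-0,-0],"dr":[0,0,7]}, {"offset":[0.008,-0.001,-0],"dr":[0,0,9]}, {"offset":[0.009,-0.001,-0],"dr":[0,0,11]}, {"offset":[0.01,-0.001,-0],"dr":[0,0,13]}, {"offset":[0.011,-0.001,-0],"dr":[0,0,15]}, {"offset":[0.012,-0.001,-0],"dr":[0,0,17]}, {"offset":[0.014,-0.002,-0],"dr":[0,0,19]},
```

Call:
{"method": "servo_tool", "body": {"targets": [{"offset":[0.001,0,0],"dr":[0,0,1]},{"offset":[0.002,0,0],"dr":[0,0,3]},{"offset":[0.003,0,0],"dr":[0,0,5]},{"offset":[0.004,0,0],"dr":[0,0,7]},{"offset":[0.005,-0.001,0],"dr":[0,0,9]},{"offset":[0.006,-0.001,0],"dr":[0,0,11]},{"offset":[0.007,-0.001,0],"dr":[0,0,12]},{"offset":[0.008,-0.001,0],"dr":[0,0,13]},{"offset":[0.009,-0.001,0],"dr":[0,0,14]},{"offset":[0.009,-0.001,0],"dr":[0,0,15]},{"offset":[0.01,-0.001,0],"dr":[0,0,15]},{"offset":[0.01,-0.001,0],"dr":[0,0,16]}]}}

```text
time_s: 17.52
position: [0.4993, 0.0883, 0.0375]
tcp_rot: [[0.997, 0.083, -0.002], [0.083, -0.997, 0.0], [-0.002, -0.0, -1.0]]
force: [-4.5, 2.4, 0.8]
opening: 0.006
grasp_force: 2.1
```

Run:
```python
from h import *
s=bot.read_state();print(s['position'],s['force'],s['moment']); print(pose(90,0,.038,flip=-1))
S=cap('scene')
o=cv2.resize(S['color'][190:270,310:400,::-1],None,fx=6,fy=6,interpolation=2)
cv2.imwrite('pics/z4.png',np.clip(o*1.5,0,255).astype(np.uint8))
```

```text
[0.4993105  0.08834834 0.03747829] [-4.49715638  2.36382903  0.82436288] [0.26768601 0.96687035 0.01369896]
(array([0.50008478, 0.08956998, 0.038     ]), np.float64(4.400000000000007))
```

View pics/z4.png

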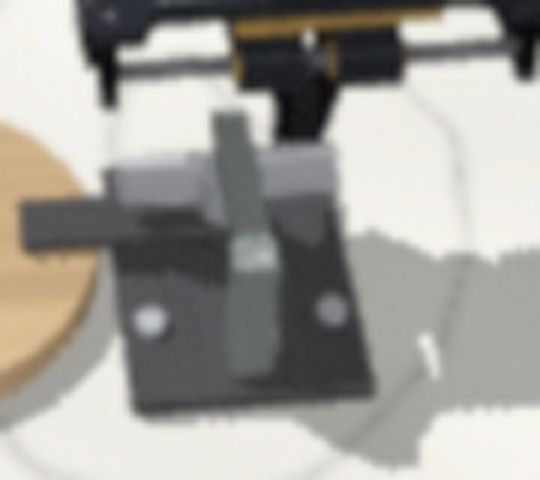

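The wings are square to the arm again (left end ~(110,170), right end ~(333,165)), so the nut is nearly home. I'll push on in small steps until the stop shows in the force.

Call:
{"method": "servo_tool", "body": {"targets": [{"offset":[0.001,0,0],"dr":[0,0,0]},{"offset":[0.001,0,0],"dr":[0,0,1]},{"offset":[0.002,0,0],"dr":[0,0,1]},{"offset":[0.002,0,0],"dr":[0,0,1]},{"offset":[0.002,0,0],"dr":[0,0,1]}]}}

```text
time_s: 17.98
position: [0.4993, 0.0886, 0.0374]
tcp_rot: [[0.998, 0.067, -0.006], [0.067, -0.998, 0.0], [-0.006, -0.001, -1.0]]
force: [-7.8, 0.8, 5.1]
opening: 0.004
grasp_force: 3.7
```

Call:
{"method": "servo_tool", "body": {"targets": [{"offset":[0.001,0,0],"dr":[0,0,0]},{"offset":[0.002,0,0],"dr":[0,0,0]},{"offset":[0.003,0,0],"dr":[0,0,0]},{"offset":[0.003,0,0],"dr":[0,0,0]},{"offset":[0.003,0,0],"dr":[0,0,0]}]}}

```text
time_s: 18.4
position: [0.4993, 0.0886, 0.0374]
tcp_rot: [[0.998, 0.067, -0.012], [0.067, -0.998, -0.0], [-0.012, -0.001, -1.0]]
force: [-11.6, -0.4, 6.8]
opening: 0.006
grasp_force: 5.7
```

It's firmly against the stop: 11.6 N with no movement. Backing off, lifting and moving away.

Call:
{"method": "servo_tool", "body": {"targets": [{"offset":[-0.002,0,0],"dr":[0,0,0]},{"offset":[-0.005,0,0],"dr":[0,0,0]},{"offset":[-0.01,0,0],"dr":[0,0,0]},{"offset":[-0.016,0,0],"dr":[0,0,0]},{"offset":[-0.02,0,-0.005],"dr":[0,0,0]},{"offset":[-0.02,0,-0.02],"dr":[0,0,0]},{"offset":[-0.02,0,-0.045],"dr":[0,0,0]},{"offset":[-0.02,-0.005,-0.075],"dr":[0,0,0]},{"offset":[-0.02,-0.02,-0.105],"dr":[0,0,0]},{"offset":[-0.02,-0.045,-0.13],"dr":[0,0,0]},{"offset":[-0.02,-0.075,-0.15],"dr":[0,0,0]},{"offset":[-0.02,-0.105,-0.16],"dr":[0,0,0]},{"offset":[-0.02,-0.135,-0.16],"dr":[0,0,0]},{"offset":[-0.02,-0.165,-0.16],"dr":[0,0,0]},{"offset":[-0.02,-0.19,-0.16],"dr":[0,0,0]},{"offset":[-0.02,-0.2,-0.16],"dr":[0,0,0]},{"offset":[-0.02,-0.2,-0.16],"dr":[0,0,0]},{"offset":[-0.02,-0.2,-0.16],"dr":[0,0,0]}]}}

```text
time_s: 19.9
position: [0.4722, 0.2866, 0.1976]
tcp_rot: [[0.998, 0.067, 0.001], [0.067, -0.998, -0.001], [0.001, 0.001, -1.0]]
force: [-0.3, -0.3, -0.4]
opening: 0.007
grasp_force: 0.0
```

Run:
```python
from h import *
s=bot.read_state();print(s['position'],s['force'],s['qvel'])
S=cap('scene');T=cap('top')
o=np.hstack([cv2.resize(x[:,:,::-1],None,fx=5,fy=5,interpolation=2) for x in(T['color'][160:240,260:340],S['color'][190:270,310:390])])
cv2.imwrite('pics/z5.png',np.clip(o*1.5,0,255).astype(np.uint8))
```

```text
[0.47215395 0.28658194 0.1976495 ] [-0.30646866 -0.27488908 -0.35379192] [-1.64191909 -0.14956907  0.96382699  0.01306977  0.17886856  0.00396945]
```

View pics/z5.png

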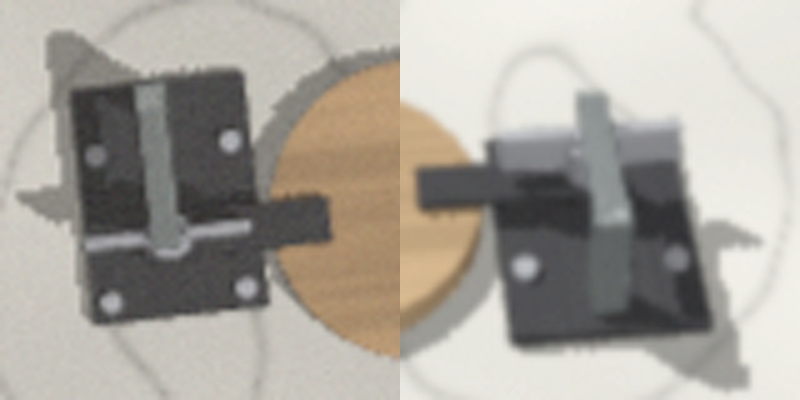

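The wings run from (88,244) to (250,226), parallel to the plate edge and in line with the tongue. The tongue lies on the bat and nothing else has moved.

```bash
python3 -c "
from h import *
print(ticket.hand_in())"
```

```text
the job is handed in; nothing more can be done
None
```

The wing nut is fully home: it stopped dead against a 12 N push, its wings are in line with the tongue, and the tongue is down on the bat. The arm finished clear and I handed the job in at about 20 s.

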